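# Turn the jug warmer up one click and start it

### The arm

A 6-joint arm with a two-finger parallel gripper is mounted at the origin on the work surface. World frame = base frame: x ahead of the robot, y to its left, z up, the work surface at z = 0. Lengths are in mm, angles in rad, forces in N, time in s.
With the tool pointing down it reaches from about 300 to 825 mm from the base axis. Payload 5.4 kg.
Tool frame: the origin (TCP) lies midway between the tips of the shut fingers; the grasp point (between the pads) lies 19 mm behind it; z points along the fingers, y is the direction in which the jaws open and shut (so a half turn about z gives the same grasp; the last joint's range is limited). The gripper opens to 92 mm and grips with 3 to 60 N. Pads are 20 mm wide; open, the fingers measure 128 mm over their backs; the gripper's body (75 mm by 189 mm) begins 69 mm behind the grasp point.
Start: joints at [-1.544, 0.158, 1.597, -0, 1.386, -0.21], TCP at [134.868, -558.942, 214.601] pointing down, gripper open.
Joint ranges: [-2.91, 2.91], [-0.94, 2.29], [0.18, 2.7], [-1.29, 4.43], [0.17, 2.64], [-3, 3]. Speed limits (rad/s): [2.57, 2.57, 3.14, 3.14, 3.14, 3.14].

### API

Orientations are given as a unit quaternion [w, x, y, z].
In Python, from workcell import telemetry, vision, env, finder gives the robot as it stands. The module is installed in compiled form; this text tells all that it offers.
- The arm moves only by the tool step_arm, never from a script. Its argument "increments" is a list of rows, each a list of 7 numbers: the shift along the tool's x, y, z in units of 25 mm (1.0 is 25 mm), then the turn, a rotation vector about the tool's x, y, z in units of 6 degrees (1.0 is 6 degrees), then the opening in per cent of the stroke, from 0 (shut) to 100 (fully open). A call has 1 to 5 rows; each row is the pose to reach, as a shift and turn from the pose commanded when the call began, along the tool's axes at that moment; what a row does not reach only later rows make up. A row lasts 1/12 s, in which the tool goes at most 41.7 mm and 7.16 degrees, less where a joint would pass 70% of its speed; a pose out of reach is approached as far as the arm can. A call with a gripper value outside its range is refused whole. The fingers move at their own pace and stop on an object; "force" is the grip in N (left out, the last holds). Time passes only in rows, so rows that repeat a pose let the fingers close. It gives the time, the measured TCP pose, the force and the opening at its end, in the units of the state.
- telemetry.sense(): the state, without advancing time (a new reading comes with each control period).
- vision.grab_frame(name): name is "scene" or "top"; returns (picture, depth): 420x560x3 uint8, red, green, blue; 420x560 float32, mm along the optical axis (not along the pixel's ray), 0 where there is no reading.
- vision.camera_info(name): a dict with "fov_y" (degrees; the focal length in pixels is half the picture's height over the tangent of half this angle, whatever the lens; pixels are square), "cx", "cy" (the principal point, pixels), "rvec" (rotation vector, rad) and "tvec" (3), from world to camera coordinates, as OpenCV has them. Camera axes: x right, y down, z forward; pixel columns grow to the right and rows downward; lengths in mm; the calibration is good to about 2 mm. A picture is of the moment at which its call begins. camera_info takes no time and is no camera call.
- env.finish_job(): hands the job in, once; it reports no verdict.
Trained networks look in the newest picture that a camera, given by its name, has taken for a name from the list of things; names that differ only in an ending like _2 or _b are one class to them, and where a whole thing is asked for, a point or a joint stands for the part that bears it (a point fixed in the world has none). Each returns a list of dicts, best first, with "confidence" (0 to 1); they miss things now and then, are a little off and sometimes report something else, mostly with a low value. They report only what shows in the picture. A call takes as long as a camera call.
- finder.look_for(label, camera): "location" ([x, y, z] in mm, in world coordinates, good to about 4 mm: the middle of the surface that is visible of it).
The state is a dict: "t": time; "qpos": joint angles; "joint_vel": joint speeds; "joint_torque": joint torques, N m; "tool_pos": TCP position; "tool_rot": TCP orientation; "wrist_force": force on the tool from outside, world axes, zero at the start; "ft_torque": the same for the moment, N m; "finger_gap": finger opening in mm.
Only numpy, scipy, OpenCV 4.12 (cv2) and the standard library are available. Lean on these libraries where they do the work, as an engineer would, in place of code of your own. Each camera call takes 0.05 s, during which the arm holds its last target.

### The job

Two hot-plate warmers stand on the counter, one under the steel coffee jug and one under the white mug. On the warmer under the jug, press a fingertip on top of the knurled wheel and roll it towards the front of the warmer (away from the jug) by one click, so that it rests in its middle notch; then press the round button beside that wheel all the way down and let go. Leave the other warmer's controls alone, and do not lift, shift or knock over the jug, the mug or anything else on the counter.

Things in the scene. Friction and masses are not known exactly. Their poses are not given: they have to be found in the camera images.
- jug_warmer: The warmer that carries the steel jug. Low box 280 deep (x), 170 wide (y), 55 high, fixed; origin at the centre of its underside, -x is its front, roughly facing the robot. In its frame (mm): plate 136 across, top at z 61, centred at x 62, y 0; wheel at x -105, y -38; button at x -105, y 42.
- mug_warmer: The warmer that carries the white mug; same build and frame as jug_warmer. To be left alone. Either warmer may stand on the left or the right.
- jug_warmer_wheel_top (a point): Topmost point of the jug warmer's black knurled wheel, untouched: radius 30, 16 wide, axle level along the warmer's y, its top 12 mm stand out of the housing. Axes as the warmer's. Sprung: yields downward up to 6 mm (2.4 N to start, 7 N at 4 mm, 10 N at 6 mm, then hard). A fingertip pressed on top and drawn along -x rolls it, 18 mm of travel per click.
- jug_warmer_wheel (a joint): Wheel angle, rad; grows as its top rolls to the warmer's front (-x). Notches at 0 (low, the start), 0.6 (middle), 1.2 (high), stops 0.12 beyond; let go in between, it snaps to the nearer. Leaving a notch takes up to 0.06 N m, 2 N at the rim. One rib is metal: on the plate side at low, uppermost at middle, on the front side at high.
- mug_warmer_wheel (a joint): The same for the mug warmer's wheel, which must stay in the low notch (0).
- jug_warmer_button_top (a point): Centre of the top of the jug warmer's round push button (cap 26 across) beside its wheel, on the same housing; pressed straight down.
- jug_warmer_button (a joint): Button travel in m, 0 up, 0.006 fully down; springs back, about 4 N to press fully.
- mug_warmer_button (a joint): The same for the mug warmer's button, not to be pressed.
- jug: Steel coffee jug with black lid and handle, 104 across, 143 tall, handle reaching 88 from its axis along its +x; stands on the plate of jug_warmer, its front about 115 mm behind the wheel. Origin at the centre of its underside. Not to be moved.
- mug: White mug, 80 across, 90 tall, on the plate of mug_warmer; origin at the centre of its underside. Not to be moved.
- shaker: Glass shaker with steel top, 56 across, 88 tall, standing between the warmers. Bystander, loose; origin at its underside.
- pump_bottle: Clear pump bottle with white head, 72 across, 197 tall, on the left. Bystander, loose; origin at its underside.
- tip_jar: Glass jar with lid, 90 across, 140 tall, on the right. Bystander, loose; origin at its underside.
- cup_stack: Stack of paper cups, 80 across, 124 tall, on the right. Bystander, loose; origin at its underside.
- pitcher: Small steel pitcher, 76 across, 85 tall, on the left. Bystander, loose; origin at its underside.
- jug_warmer_plate (a point): Centre of the top of the plate under the jug.

How it is judged:
By the outcome, as a careful person would: the job done as asked, in the order asked, and still so for the second after the job is handed in, with the robot touching nothing.
It also fails if it takes over 45 s, if anything falls off the work surface, if the arm or the gripper's body presses on something with over 40 N, if the wrist force passes 120 N, or if a joint passes its speed limit or range.

## Working session

There is one attempt and no reset: what is moved stays moved. The work goes in short steps, Python scripts to look and compute and a tool call to move; the robot and the scene stay as the last step left them, time stands still between calls to the robot, and variables do not carry over. Pictures are saved under pics/ and viewed, and the job is handed in when it is done.

Besides the shell and the picture viewer there is one more tool, called after ">>>" as name(argument=value, ...) on one line, values as JSON. step_arm: Moves the arm, as the interface text tells. Its arguments: {"type":"object","properties":{"increments":{"type":"array","items":{"type":"array","items":{"type":"number"}}},"force":{"type":"number"}},"required":["increments"]}

```bash
mkdir -p pics
cat > h.py <<'E'
import numpy as np, cv2
from workcell import telemetry, vision, env, finder
def cam(n):
    i=vision.camera_info(n); R,_=cv2.Rodrigues(np.array(i['rvec'],float)); t=np.array(i['tvec'],float).ravel()
    f=210/np.tan(np.radians(i['fov_y'])/2); return R,t,f,i['cx'],i['cy']
def world(n,u,v,d):
    R,t,f,cx,cy=cam(n); p=np.array([(u-cx)/f*d,(v-cy)/f*d,d]); return R.T@(p-t)
def proj(n,P):
    R,t,f,cx,cy=cam(n); p=R@np.array(P,float)+t; return p[0]/p[2]*f+cx,p[1]/p[2]*f+cy,p[2]
def cloud(n,dep):
    R,t,f,cx,cy=cam(n); v,u=np.mgrid[:420,:560]; P=np.stack([(u-cx)/f*dep,(v-cy)/f*dep,dep],-1)
    return (P-t)@R
E
python3 - <<'E'
from h import *
print(telemetry.sense())
for n in('scene','top'):
    p,d=vision.grab_frame(n); cv2.imwrite(f'pics/{n}0.png',p[:,:,::-1]); np.savez(f'{n}0.npz',p=p,d=d)
    print(vision.camera_info(n))
    for l in('jug_warmer','jug_warmer_wheel_top','jug_warmer_button_top','jug','mug'):
        print(n,l,[(np.round(r['location']),round(r['confidence'],2)) for r in finder.look_for(l,n)])
E
```

```text
{'t': 0.0, 'qpos': array([-1.54409272e+00,  1.59052446e-01,  1.59820979e+00, -1.53027753e-05,
        1.38621674e+00, -2.10092491e-01]), 'joint_vel': array([-0.00032094, -0.00149824,  0.00044319, -0.00036154, -0.00031983,
        0.00193861]), 'joint_torque': array([ 3.30252715e-04, -3.85564935e+01, -3.22107875e+01,  7.01703806e-02,
        3.76438920e-02, -1.38982991e-04]), 'tool_pos': array([ 134.85060047, -558.31928021,  213.62826902]), 'tool_rot': array([-9.39885343e-04,  9.92998526e-01,  1.18122974e-01,  7.88727970e-05]), 'wrist_force': array([0.59251213, 0.26867092, 0.09763115]), 'ft_torque': array([-0.00957715, -0.00420244, -0.01769892]), 'finger_gap': 92.11599549794519}
{'fov_y': 57.73643587438208, 'cx': 282.81173692787695, 'cy': 207.44494563275975, 'rvec': array([ 2.07685756,  1.64032835, -0.46921175]), 'tvec': array([-134.76706285, -417.16033584, 1312.72411585])}
scene jug_warmer [(array([ 653., -203.,   58.]), 0.86)]
scene jug_warmer_wheel_top [(array([ 649., -205.,   54.]), 0.82), (array([ 717., -227.,  170.]), 0.34)]
scene jug_warmer_button_top [(array([ 536., -167.,   79.]), 0.52), (array([ 651., -204.,   51.]), 0.42)]
scene jug [(array([ 717., -226.,  172.]), 0.94)]
scene mug [(array([648., 219., 120.]), 0.58), (array([ 716., -224.,  170.]), 0.53)]
{'fov_y': 57.65230908720737, 'cx': 279.6186170603642, 'cy': 210.22032081136996, 'rvec': array([ 2.17573557, -2.1906126 ,  0.05135358]), 'tvec': array([   3.60167052,  574.15767564, 1043.85274601])}
top jug_warmer [(array([447.,  -5.,  86.]), 0.25)]
top jug_warmer_wheel_top [(array([ 592., -204.,   57.]), 0.83), (array([ 491., -443.,  124.]), 0.58), (array([646., 227.,  95.]), 0.17)]
top jug_warmer_button_top []
top jug [(array([ 683., -212.,  181.]), 0.88), (array([ 591., -199.,   57.]), 0.35)]
top mug [(array([646., 224.,  95.]), 0.85)]
```

View pics/scene0.png

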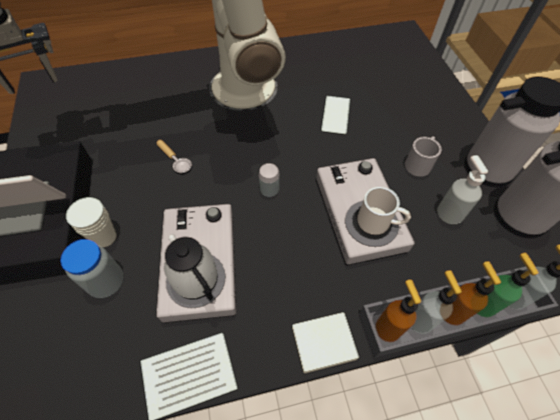

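View pics/top0.png

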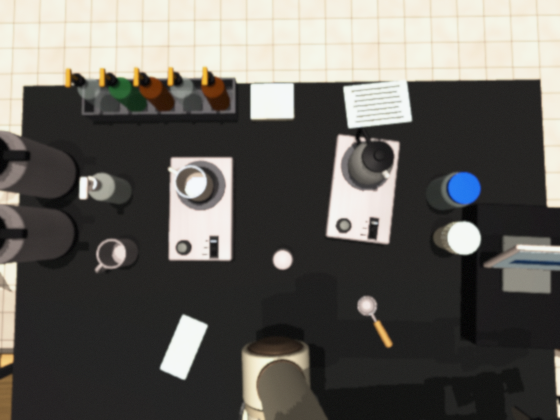

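The jug's warmer is on the robot's right: in the top view it spans about (327–399, 135–243), with the wheel near (374,228) and the button near (344,226). In the scene view the wheel is near (182,219) and the button near (214,214). Next I'll fit the housing from depth.

```bash
cat > fit.py <<'E'
from h import *
from scipy.optimize import minimize
for n,box in(('top',(310,420,120,255)),('scene',(150,245,195,325))):
    z=np.load(f'{n}0.npz'); C=cloud(n,z['d']); d=z['d']
    u0,u1,v0,v1=box; S=C[v0:v1,u0:u1].reshape(-1,3); S=S[d[v0:v1,u0:u1].ravel()>0]
    h=S[(S[:,2]>46)&(S[:,2]<64)]; 
    m=S[(S[:,2]>50)&(S[:,2]<60)]
    print(n,'topz',np.median(m[:,2]),'table',np.median(S[abs(S[:,2])<12][:,2]))
    r=cv2.minAreaRect(h[:,:2].astype(np.float32)); print(r, len(h))
    # robust rect: maximise inside 280x170, penalise outside
    def cost(q):
        c,s=np.cos(q[2]),np.sin(q[2]); D=h[:,:2]-q[:2]; a=D[:,0]*c+D[:,1]*s; b=-D[:,0]*s+D[:,1]*c
        ea=np.maximum(abs(a)-140,0); eb=np.maximum(abs(b)-85,0)
        # percentiles balance
        return np.mean(np.minimum(ea,15)+np.minimum(eb,15))*20+abs(np.percentile(a,99.7)+np.percentile(a,.3))*.2+abs(np.percentile(b,99.7)+np.percentile(b,.3))*.2
    best=min((minimize(cost,[r[0][0],r[0][1],th],method='Nelder-Mead',options=dict(initial_simplex=np.array([[r[0][0],r[0][1],th],[r[0][0]+10,r[0][1],th],[r[0][0],r[0][1]+10,th],[r[0][0],r[0][1],th+.1]]))) for th in(-.2,-.1,0,.1)),key=lambda r:r.fun)
    q=best.x; print(best.fun,q); c,s=np.cos(q[2]),np.sin(q[2]); 
    D=h[:,:2]-q[:2]; a=D[:,0]*c+D[:,1]*s; b=-D[:,0]*s+D[:,1]*c
    print('ext',np.percentile(a,[.3,99.7]),np.percentile(b,[.3,99.7]))
    im=np.ascontiguousarray(z['p'][:,:,::-1])
    W=lambda x,y,zz:[q[0]+c*x-s*y,q[1]+s*x+c*y,zz]
    im=cv2.resize(im[v0-10:v1+10,u0-10:u1+10],None,fx=4,fy=4,interpolation=cv2.INTER_CUBIC)
    P=lambda w:tuple(int(round(4*(k-o+.5))) for k,o in zip(proj(n,w)[:2],(u0-10,v0-10)))
    pts=[P(W(x,y,55)) for x,y in((-140,-85),(140,-85),(140,85),(-140,85))]
    cv2.polylines(im,[np.array(pts)],True,(0,255,0),1)
    for x,y,zz in((-105,-38,67),(-105,42,61),(62,0,61)): print(np.round(W(x,y,zz),1)); cv2.circle(im,P(W(x,y,zz)),3,(0,0,255),-1)
    # local cloud around wheel/button
    A=np.c_[(S[:,:2]-q[:2])@np.array([[c,-s],[s,c]]),S[:,2]]
    for nm,(x,y) in dict(wheel=(-105,-38),button=(-105,42)).items():
        k=A[(abs(A[:,0]-x)<26)&(abs(A[:,1]-y)<22)&(A[:,2]>59)]; print(nm,len(k),k.mean(0) if len(k) else'',k[:,2].max() if len(k) else '')
        if len(k): print('  x',k[:,0].min(),k[:,0].max(),'y',k[:,1].min(),k[:,1].max(), 'pctl z',np.percentile(k[:,2],[50,80,95]))
    cv2.imwrite(f'pics/fit_{n}.png',im)
E
python3 fit.py
```

```text
top topz 55.321636391051264 table 0.3939124253713173
((628.9747314453125, -224.47625732421875), (170.9136199951172, 280.4981994628906), 82.57654571533203) 4538
0.028682068020961123 [ 6.28165643e+02 -2.24027088e+02 -1.29182443e-01]
ext [-138.76068461  138.7604956 ] [-84.49048768  84.49048943]
[ 519.1 -248.2   67. ]
[ 529.5 -168.9   61. ]
[ 689.6 -232.    61. ]
wheel 111 [-104.56658474  -38.3599173    64.71129126] 70.45371575276675
  x -128.31243640466482 -82.27284456534925 y -59.495370635615735 -19.837951686618556 pctl z [65.01882781 67.43571245 69.07350956]
button 201 [-104.41136019   42.69830698   70.5490065 ] 81.1117151095289
  x -124.98126211400148 -82.26460964858786 y 21.27898719110585 61.925774953164364 pctl z [68.31523758 76.48316297 79.02656931]
scene topz 55.45228007530618 table 0.5506311969876765
((630.6712646484375, -227.27093505859375), (170.85252380371094, 280.277587890625), 82.57669067382812) 4854
0.026148926954562186 [ 6.31591300e+02 -2.26711332e+02 -1.30436514e-01]
ext [-138.81154709  138.81149559] [-84.47822932  84.47835656]
[ 522.5 -250.7   67. ]
[ 532.9 -171.4   61. ]
[ 693.1 -234.8   61. ]
wheel 104 [-103.26861415  -37.4197758    64.78471524] 69.72042290426009
  x -128.20341764968921 -84.40415747990616 y -50.670075013718304 -22.64975116963494 pctl z [65.05933576 67.37062564 68.47255827]
button 208 [-101.4736148    42.65340175   70.33338186] 80.69526963564218
  x -126.75531862272162 -79.96275558328405 y 22.4936222541372 63.646873102697235 pctl z [68.61182128 76.76185519 78.64290742]
```

View pics/fit_scene.png

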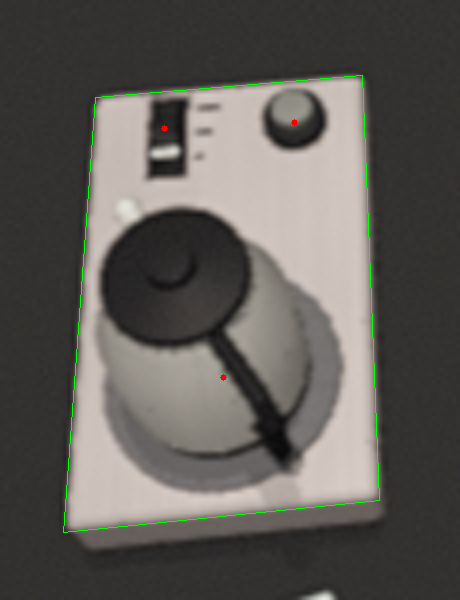

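View pics/fit_top.png

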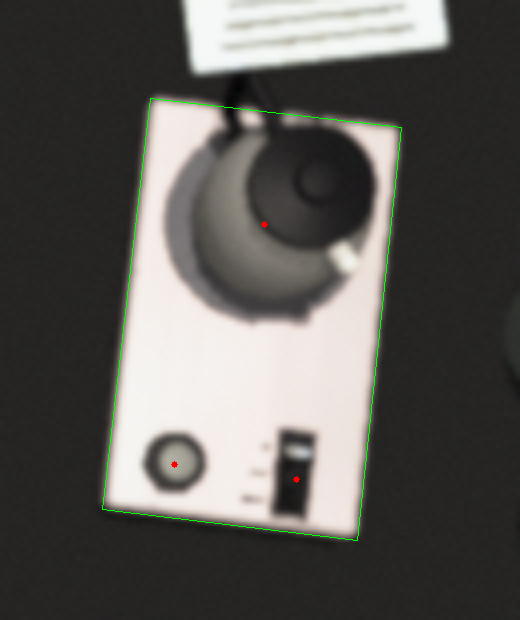

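The fits from both cameras agree to about 3 mm. Warmer centre is about (630,-225.5) with yaw -0.130. Wheel top is about (521,-249.5,67) and button about (531,-170,79). The metal rib shows on the plate side, so the wheel is at low. Moving over with the fingers shut.

>>> step_arm(increments=[[1.45, -0.67, 0, 0, 0, 0, 0], [2.9, -1.34, 0, 0, 0, 0, 0], [4.35, -2.0, 0, 0, 0, 0, 0], [5.8, -2.68, 0, 0, 0, 0, 0], [7.25, -3.35, 0, 0, 0, 0, 0]], force=20)

```text
t: 1.02
tool_pos: [292.5, -433.7, 214.8]
tool_rot: [0.0, 0.993, 0.118, 0.0]
wrist_force: [0.3, -0.2, -0.1]
finger_gap: 61.1
```

>>> step_arm(increments=[[1.45, -0.67, 0, 0, 0, 0, 0], [2.9, -1.34, 0, 0, 0, 0, 0], [4.35, -2.0, 0, 0, 0, 0, 0], [5.8, -2.68, 0, 0, 0, 0, 0], [7.25, -3.35, 0, 0, 0, 0, 0]])

```text
t: 1.43
tool_pos: [449.3, -309.6, 214.9]
tool_rot: [0.0, 0.993, 0.118, 0.0]
wrist_force: [0.2, -0.4, 0.4]
finger_gap: 27.4
```

>>> step_arm(increments=[[1, -0.5, 0, 0, 0, 0.8, 0], [2, -1.0, 0, 0, 0, 1.6, 0], [3, -1.5, 0, 0, 0, 2.4, 0], [3.5, -1.6, 0, 0, 0, 3.2, 0], [3.5, -1.6, 0, 0, 0, 3.5, 0]])

```text
t: 1.85
tool_pos: [525.7, -249.7, 214.5]
tool_rot: [-0.0, 0.998, -0.065, 0.0]
wrist_force: [-0.0, -0.1, -0.2]
finger_gap: 0.5
```

```bash
cat > st.py <<'E'
from h import *
s=telemetry.sense(); q=s['tool_rot']; from scipy.spatial.transform import Rotation as Ro
R=Ro.from_quat(q[[1,2,3,0]]).as_matrix(); print('t',s['t'],'pos',s['tool_pos'].round(1),'x',R[:,0].round(3),'y',R[:,1].round(3),'F',s['wrist_force'].round(2),'gap',s['finger_gap'])
W=np.array([521,-249.5,67]);B=np.array([531,-170,79])
print('to wheel (tool units)',(R.T@(W-s['tool_pos'])/25).round(3),'button',(R.T@(B-s['tool_pos'])/25).round(3), 'yaw err deg',np.degrees(np.arctan2(R[1,0],R[0,0])+.13))
E
python3 st.py
```

```text
t 1.85 pos [ 525.7 -249.7  214.5] x [ 0.992 -0.13   0.001] y [-0.13  -0.992 -0.001] F [-0.02 -0.08 -0.22] gap 0.4845240544493007
to wheel (tool units) [-0.191  0.019  5.902] button [-0.206 -3.186  5.423] yaw err deg -0.01090277109011365
```

>>> step_arm(increments=[[0, 0.02, 1.4, 0, 0, 0, 0], [0, 0.02, 2.8, 0, 0, 0, 0], [0, 0.02, 4.2, 0, 0, 0, 0], [0, 0.02, 5.2, 0, 0, 0, 0], [0, 0.02, 5.6, 0, 0, 0, 0]])

```text
t: 2.27
tool_pos: [521.0, -250.2, 70.0]
tool_rot: [-0.002, 0.998, -0.065, -0.003]
wrist_force: [-0.1, -0.5, -0.4]
finger_gap: 0.0
```

```bash
python3 - <<'E'
from h import *
p,d=vision.grab_frame('scene'); cv2.imwrite('pics/s1.png',cv2.resize(p[170:310,120:280,::-1],None,fx=4,fy=4,interpolation=cv2.INTER_CUBIC))
E
python3 st.py
```

```text
t 2.3167 pos [ 521.  -250.3   70.1] x [ 0.992 -0.129 -0.007] y [-0.129 -0.992 -0.004] F [-0.73  0.57 -0.48] gap 0.6324873665331896
to wheel (tool units) [-0.002 -0.03   0.122] button [-0.021 -3.237 -0.345] yaw err deg 0.011776877337183793
```

View pics/s1.png

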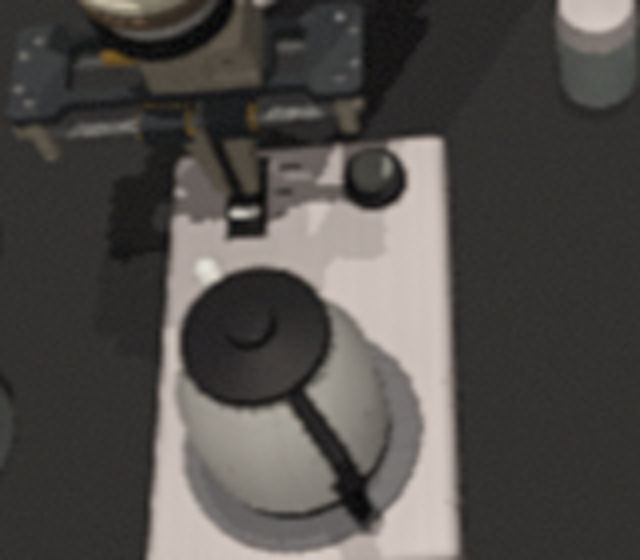

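The fingertip is over the wheel, with the rib visible behind it at about (243,212) in the crop. The measured pose is a few mm off the command, so I'll let it settle.

>>> step_arm(increments=[[0.1, 0, 0, 0, 0, 0, 0], [0.1, 0, 0, 0, 0, 0, 0], [0.1, 0, 0, 0, 0, 0, 0]])

```text
t: 2.57
tool_pos: [527.8, -253.7, 77.2]
tool_rot: [0.001, 0.998, -0.065, 0.002]
wrist_force: [0.2, -0.5, 0.3]
finger_gap: 0.5
```

```bash
python3 st.py
```

```text
t 2.5667 pos [ 527.8 -253.7   77.2] x [ 0.992 -0.129  0.004] y [-0.129 -0.992  0.002] F [ 0.19 -0.54  0.32] gap 0.4553983805325485
to wheel (tool units) [-0.293 -0.134  0.407] button [-0.305 -3.338 -0.08 ] yaw err deg 0.021752397990255072
```

>>> step_arm(increments=[[0, 0, 0, 0, 0, 0, 0], [0, 0, 0, 0, 0, 0, 0], [0, 0, 0, 0, 0, 0, 0], [0, 0, 0, 0, 0, 0, 0]])

```text
t: 2.9
tool_pos: [526.2, -252.6, 75.1]
tool_rot: [0.0, 0.998, -0.065, 0.0]
wrist_force: [0.3, -0.1, -0.7]
finger_gap: 0.4
```

```bash
python3 st.py
```

```text
t 2.9 pos [ 526.2 -252.6   75.1] x [ 0.992 -0.129  0.001] y [-0.129 -0.992  0.   ] F [ 0.31 -0.08 -0.67] gap 0.3879251534490932
to wheel (tool units) [-0.224 -0.097  0.322] button [-0.238 -3.302 -0.159] yaw err deg 0.016957655911195156
```

>>> step_arm(increments=[[0, 0, 0, 0, 0, 0, 0], [0, 0, 0, 0, 0, 0, 0]])

```text
t: 3.07
tool_pos: [526.0, -252.5, 74.6]
tool_rot: [0.0, 0.998, -0.065, -0.0]
wrist_force: [-0.0, 0.7, -0.2]
finger_gap: 0.4
```

```bash
python3 st.py
```

```text
t 3.0667 pos [ 526.  -252.5   74.6] x [ 0.992 -0.129 -0.   ] y [-0.129 -0.992  0.   ] F [-0.01  0.72 -0.18] gap 0.3790797759479539
to wheel (tool units) [-0.215 -0.092  0.305] button [-0.229 -3.297 -0.175] yaw err deg 0.016500696365178612
```

>>> step_arm(increments=[[0, -0.09, 0.08, 0, 0, 0, 0], [0, -0.09, 0.16, 0, 0, 0, 0], [0, -0.09, 0.24, 0, 0, 0, 0], [0, -0.09, 0.32, 0, 0, 0, 0], [0, -0.09, 0.32, 0, 0, 0, 0]])

```text
t: 3.48
tool_pos: [526.4, -250.2, 66.5]
tool_rot: [-0.0, 0.998, -0.065, -0.0]
wrist_force: [-0.1, 1.4, 3.6]
finger_gap: 0.1
```

>>> step_arm(increments=[[0, 0, 0.04, 0, 0, 0, 0], [0, 0, 0.08, 0, 0, 0, 0], [0, 0, 0.08, 0, 0, 0, 0], [0, 0, 0.08, 0, 0, 0, 0]])

```text
t: 3.82
tool_pos: [526.6, -250.2, 65.0]
tool_rot: [-0.0, 0.998, -0.065, 0.0]
wrist_force: [-0.7, 2.6, 5.2]
finger_gap: 0.4
```

```bash
python3 st.py
```

```text
t 3.8167 pos [ 526.6 -250.2   65. ] x [ 0.992 -0.129  0.001] y [-0.129 -0.992 -0.   ] F [-0.66  2.65  5.2 ] gap 0.388596071692794
to wheel (tool units) [-0.228  0.001 -0.079] button [-0.242 -3.204 -0.559] yaw err deg 0.01767394725988474
```

>>> step_arm(increments=[[0, 0, 0.04, 0, 0, 0, 0], [0, 0, 0.08, 0, 0, 0, 0], [0, 0, 0.08, 0, 0, 0, 0]])

```text
t: 4.07
tool_pos: [526.8, -250.3, 63.3]
tool_rot: [0.0, 0.998, -0.065, 0.0]
wrist_force: [-0.3, 3.7, 7.3]
finger_gap: 1.0
```

>>> step_arm(increments=[[-0.08, 0, 0, 0, 0, 0, 0], [-0.16, 0, 0, 0, 0, 0, 0], [-0.24, 0, 0, 0, 0, 0, 0], [-0.32, 0, 0, 0, 0, 0, 0], [-0.4, 0, 0, 0, 0, 0, 0]])

```text
t: 4.48
tool_pos: [518.0, -249.1, 63.9]
tool_rot: [0.0, 0.998, -0.065, 0.002]
wrist_force: [2.4, 3.2, 5.5]
finger_gap: 0.8
```

```bash
python3 - <<'E'
from h import *
p,d=vision.grab_frame('scene'); cv2.imwrite('pics/s2.png',cv2.resize(p[195:245,150:230,::-1],None,fx=8,fy=8,interpolation=cv2.INTER_CUBIC))
E
python3 st.py
```

```text
t 4.5333 pos [ 517.3 -249.1   63.7] x [ 0.992 -0.129  0.002] y [-0.129 -0.992  0.   ] F [-0.1   2.13  6.67] gap 0.6775062889270391
to wheel (tool units) [ 0.148 -0.002 -0.131] button [ 0.134 -3.207 -0.612] yaw err deg 0.012537334106203352
```

View pics/s2.png

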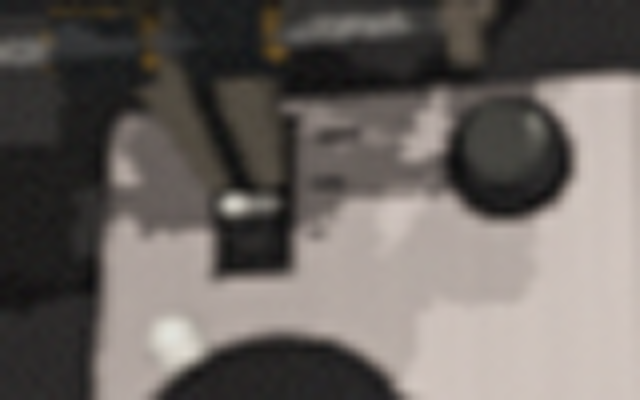

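The rib, at (245,205) in the crop, has moved forward with the fingertip, so the wheel is rolling. Moving on to the notch.

>>> step_arm(increments=[[-0.08, 0, 0, 0, 0, 0, 0], [-0.16, 0, 0, 0, 0, 0, 0], [-0.24, 0, 0, 0, 0, 0, 0], [-0.33, 0, 0, 0, 0, 0, 0], [-0.33, 0, 0, 0, 0, 0, 0]])

```text
t: 4.95
tool_pos: [508.3, -247.9, 63.3]
tool_rot: [0.0, 0.998, -0.065, 0.0]
wrist_force: [-0.8, 2.4, 6.3]
finger_gap: 0.6
```

>>> step_arm(increments=[[0, 0, 0, 0, 0, 0, 0], [0, 0, 0, 0, 0, 0, 0]])

```text
t: 5.12
tool_pos: [508.5, -247.9, 63.3]
tool_rot: [0.0, 0.998, -0.065, 0.0]
wrist_force: [-1.2, 1.5, 6.3]
finger_gap: 0.5
```

```bash
python3 st.py
```

```text
t 5.1167 pos [ 508.5 -247.9   63.3] x [ 0.992 -0.129  0.001] y [-0.129 -0.992  0.   ] F [-1.18  1.53  6.29] gap 0.5398705144278786
to wheel (tool units) [ 0.503 -0.002 -0.148] button [ 0.488 -3.207 -0.629] yaw err deg 0.020189979008503896
```

>>> step_arm(increments=[[0, 0, -0.2, 0, 0, 0, 0], [0, 0, -0.5, 0, 0, 0, 0], [0, 0, -1, 0, 0, 0, 0], [0, 0, -1.6, 0, 0, 0, 0], [0, 0, -2, 0, 0, 0, 0]])

```text
t: 5.53
tool_pos: [508.7, -248.4, 114.6]
tool_rot: [0.001, 0.998, -0.065, 0.001]
wrist_force: [0.6, 0.7, -0.1]
finger_gap: 0.5
```

>>> step_arm(increments=[[0, -0.8, 0, 0, 0, 0, 0], [0, -1.6, 0, 0, 0, 0, 0], [0, -2.4, 0, 0, 0, 0, 0], [0, -3.2, 0, 0, 0, 0, 0], [0, -3.2, 0, 0, 0, 0, 0]])

```text
t: 5.95
tool_pos: [518.7, -165.8, 113.0]
tool_rot: [-0.001, 0.998, -0.063, -0.0]
wrist_force: [0.5, 0.1, -0.7]
finger_gap: 0.6
```

```bash
python3 - <<'E'
from h import *
p,d=vision.grab_frame('scene'); cv2.imwrite('pics/s3.png',cv2.resize(p[195:245,150:230,::-1],None,fx=8,fy=8,interpolation=cv2.INTER_CUBIC))
p,d=vision.grab_frame('top'); cv2.imwrite('pics/t3.png',cv2.resize(p[195:245,330:410,::-1],None,fx=8,fy=8,interpolation=cv2.INTER_CUBIC))
E
python3 st.py
```

```text
t 6.05 pos [ 518.8 -168.6  113.1] x [ 0.992 -0.128  0.001] y [-0.128 -0.992  0.001] F [-0.4  -0.36  0.69] gap 0.5092929185194317
to wheel (tool units) [0.501 3.196 1.848] button [ 0.491 -0.008  1.366] yaw err deg 0.09322465110632051
```

View pics/s3.png

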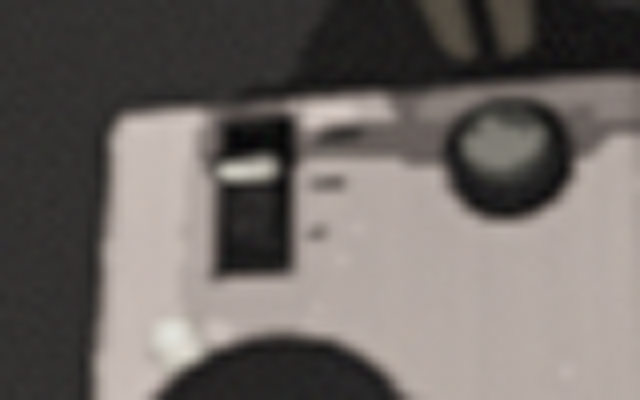

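View pics/t3.png

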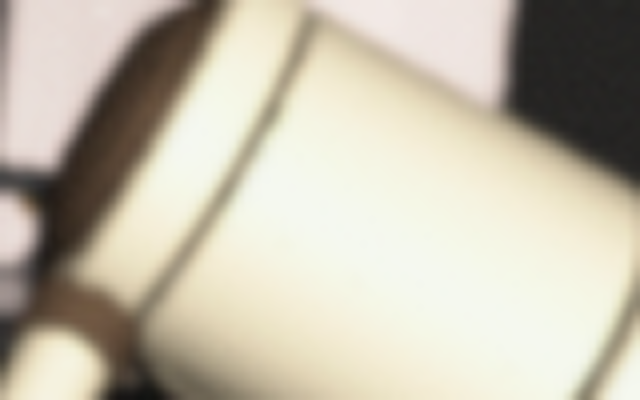

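The rib is now at (248,168) in the crop, level with the middle tick mark. Checking that against the projected notch positions.

Run:
```python
from h import *
c,s=np.cos(.1304),-np.sin(.1304)
for nm,q in(('scene fit',(631.6,-226.7)),('mean',(630,-225.4))):
  for a in(-.6,0,.6):
    x=-105-30*np.sin(a); y=-38; z=37+30*np.cos(a)
    u,v,_=proj('scene',(q[0]+c*x-s*y,q[1]+s*x+c*y,z)); print(nm,a,round(u,1),round(v,1),'crop',round((u-150+.5)*8),round((v-195+.5)*8))
```

```text
scene fit -0.6 180.6 223.4 crop 249 231
scene fit 0 180.4 216.5 crop 247 176
scene fit 0.6 181.1 211.9 crop 253 139
mean -0.6 181.1 222.8 crop 253 226
mean 0 180.9 215.9 crop 251 171
mean 0.6 181.6 211.3 crop 257 134
```

The rib fits the middle notch (predicted row 171–176, observed 168). Now the button.

>>> step_arm(increments=[[0.25, 0, 0.3, 0, 0, 0, 0], [0.49, 0, 0.6, 0, 0, 0, 0], [0.49, 0, 0.9, 0, 0, 0, 0], [0.49, 0, 1.0, 0, 0, 0, 0], [0.49, 0, 1.0, 0, 0, 0, 0]])

```text
t: 6.47
tool_pos: [529.7, -170.1, 85.8]
tool_rot: [-0.001, 0.998, -0.065, -0.001]
wrist_force: [-0.3, 0.1, 0.2]
finger_gap: 0.4
```

>>> step_arm(increments=[[0, 0, 0, 0, 0, 0, 0], [0, 0, 0, 0, 0, 0, 0], [0, 0, 0, 0, 0, 0, 0], [0, 0, 0, 0, 0, 0, 0]])

```text
t: 6.8
tool_pos: [530.9, -170.3, 88.0]
tool_rot: [0.0, 0.998, -0.065, 0.0]
wrist_force: [-0.3, 0.3, -0.8]
finger_gap: 0.7
```

```bash
python3 st.py
```

```text
t 6.8 pos [ 530.9 -170.3   88. ] x [ 0.992 -0.129  0.001] y [-0.129 -0.992  0.   ] F [-0.25  0.32 -0.81] gap 0.6605516768213167
to wheel (tool units) [0.015 3.192 0.841] button [ 0.001 -0.013  0.36 ] yaw err deg 0.014106637332793456
```

>>> step_arm(increments=[[0, 0, 0.1, 0, 0, 0, 0], [0, 0, 0.2, 0, 0, 0, 0], [0, 0, 0.3, 0, 0, 0, 0], [0, 0, 0.4, 0, 0, 0, 0], [0, 0, 0.4, 0, 0, 0, 0]])

```text
t: 7.22
tool_pos: [530.5, -170.0, 77.0]
tool_rot: [-0.0, 0.998, -0.065, -0.0]
wrist_force: [-0.7, 1.5, 1.4]
finger_gap: 0.5
```

>>> step_arm(increments=[[0, 0, 0.05, 0, 0, 0, 0], [0, 0, 0.1, 0, 0, 0, 0], [0, 0, 0.1, 0, 0, 0, 0]])

```text
t: 7.47
tool_pos: [530.7, -170.1, 75.1]
tool_rot: [-0.0, 0.998, -0.065, -0.0]
wrist_force: [-0.5, 0.8, 2.8]
finger_gap: 0.7
```

>>> step_arm(increments=[[0, 0, 0.05, 0, 0, 0, 0], [0, 0, 0.1, 0, 0, 0, 0], [0, 0, 0.1, 0, 0, 0, 0]])

```text
t: 7.72
tool_pos: [530.8, -170.2, 72.6]
tool_rot: [0.0, 0.998, -0.065, 0.0]
wrist_force: [-0.8, 0.3, 2.7]
finger_gap: 0.6
```

>>> step_arm(increments=[[0, 0, 0.04, 0, 0, 0, 0], [0, 0, 0.08, 0, 0, 0, 0], [0, 0, 0.08, 0, 0, 0, 0], [0, 0, 0.08, 0, 0, 0, 0]])

```text
t: 8.05
tool_pos: [530.9, -170.2, 71.3]
tool_rot: [0.0, 0.998, -0.065, 0.0]
wrist_force: [-3.7, 0.8, 7.5]
finger_gap: 0.8
```

>>> step_arm(increments=[[0, 0, 0.04, 0, 0, 0, 0], [0, 0, 0.07, 0, 0, 0, 0], [0, 0, 0.07, 0, 0, 0, 0], [0, 0, 0.07, 0, 0, 0, 0]])

```text
t: 8.38
tool_pos: [531.0, -170.2, 71.1]
tool_rot: [0.0, 0.998, -0.065, -0.0]
wrist_force: [-7.7, 3.5, 17.7]
finger_gap: 0.6
```

The force climbed to 17.7 N while the fingertip moved only 0.2 mm more, so the button is on its hard stop. Releasing and backing away.

>>> step_arm(increments=[[0, 0, -0.2, 0, 0, 0, 0], [0, 0, -0.6, 0, 0, 0, 0], [0, 0, -1.5, 0, 0, 0, 0], [0, 0, -2.5, 0, 0, 0, 0], [0, 0, -3.5, 0, 0, 0, 0]])

```text
t: 8.8
tool_pos: [530.3, -169.9, 156.9]
tool_rot: [-0.0, 0.998, -0.065, -0.0]
wrist_force: [0.6, 0.1, -0.0]
finger_gap: 0.5
```

>>> step_arm(increments=[[-0.8, 0, -0.8, 0, 0, 0, 0], [-1.8, 0, -1.6, 0, 0, 0, 0], [-2.8, 0, -2, 0, 0, 0, 0], [-3.8, 0, -2, 0, 0, 0, 0], [-4.4, 0, -2, 0, 0, 0, 0]])

```text
t: 9.22
tool_pos: [420.4, -155.9, 207.2]
tool_rot: [0.001, 0.998, -0.065, 0.001]
wrist_force: [-0.0, -0.4, -0.3]
finger_gap: 0.4
```

>>> step_arm(increments=[[0, 0, 0, 0, 0, 0, 0], [0, 0, 0, 0, 0, 0, 0], [0, 0, 0, 0, 0, 0, 0], [0, 0, 0, 0, 0, 0, 0], [0, 0, 0, 0, 0, 0, 0]])

```text
t: 9.63
tool_pos: [422.2, -156.0, 206.2]
tool_rot: [-0.0, 0.998, -0.065, -0.0]
wrist_force: [-0.2, 0.2, -0.5]
finger_gap: 0.4
```

```bash
python3 - <<'E'
from h import *
p,d=vision.grab_frame('scene'); a=np.load('scene0.npz'); 
cv2.imwrite('pics/s4.png',cv2.resize(p[195:245,150:230,::-1],None,fx=8,fy=8,interpolation=cv2.INTER_CUBIC)); cv2.imwrite('pics/s4f.png',p[:,:,::-1])
C=cloud('scene',d);A=cloud('scene',a['d'])
m=(abs(C[...,0]-531)<11)&(abs(C[...,1]+170)<11)&(C[...,2]<100);n=(abs(A[...,0]-531)<11)&(abs(A[...,1]+170)<11)
print('button top z now/before',np.percentile(C[m][:,2],[80,95]),np.percentile(A[n][:,2],[80,95]))
D=np.abs(p.astype(int)-a['p']).max(2)
for nm,(u0,u1,v0,v1) in dict(jug=(165,215,235,310),mug=(350,410,185,235),mugctl=(325,380,160,186),shaker=(255,282,160,198)).items(): print(nm,(D[v0:v1,u0:u1]>60).sum())
E
python3 st.py
```

```text
button top z now/before [78.46653658 80.07762602] [78.40456675 79.3399807 ]
jug 0
mug 0
mugctl 0
shaker 0
t 9.6833 pos [ 422.2 -156.   206.2] x [ 0.992 -0.129 -0.   ] y [-0.129 -0.992 -0.   ] F [ 0.19 -0.87 -0.21] gap 0.26994613708491433
to wheel (tool units) [4.405 3.202 5.564] button [ 4.392e+00 -4.000e-03  5.085e+00] yaw err deg 0.03717639480412906
```

View pics/s4.png

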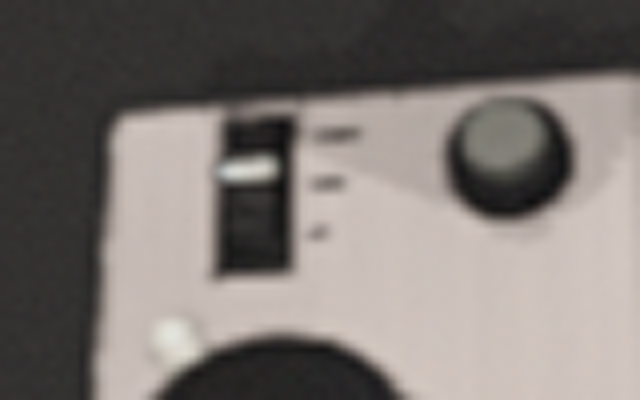

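View pics/s4f.png

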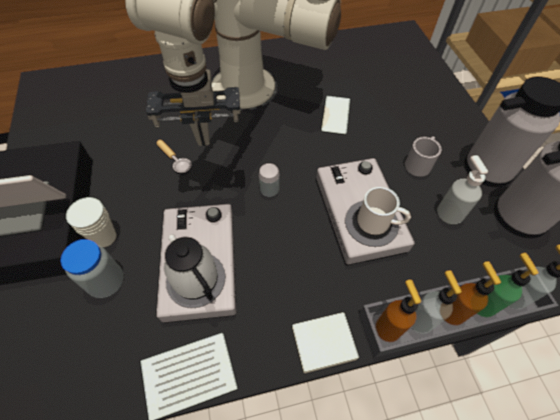

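The rib is at (248,168) in the crop, the middle notch. The button is back up and the rest of the scene is unchanged.

```bash
python3 -c "
from workcell import env; print(env.finish_job())"
```

```text
the job is handed in; nothing more can be done
None
```

I rolled the jug warmer's wheel one click towards its front, then pressed the button beside it all the way down and let go. The job is handed in, at about 9.7 s on the robot's clock; no verdict is reported.

- **Wheel:** in the last picture the metal rib sits where the middle notch should show (rows 171–176 predicted, 168 seen) and lines up with the middle tick. It did not move between lifting off and handing in.
- **Button:** it reached its hard stop after about 6–8 mm of fingertip travel, with the force rising to 17.7 N. Its top is back at about 79–80 mm, as before.
- **Everything else:** the before-and-after pictures show no change at the jug, the mug, the mug warmer's controls or the shaker. The other items look unmoved by eye. The arm is clear, with about 0 N at the wrist.

**Disagreements:**
- The two cameras' fits of the warmer differed by about 3 mm, so I used the average.
- The arm overshot by about 4–5 mm after the fast descent. I let it settle before touching the wheel.
- The last top view was blocked by the arm, so the wheel check rests on the scene camera alone.

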